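Open the weight case and point out the check weight

TASK

The counter scale is due its check. With the fingertips, gently push the clear sliding lid of the wooden weight case fully open, to its stop; then point straight down at the middle-sized of the three check weights, the fingertips about two centimetres above the centre of its knob, hold that for three seconds and finish still pointing there, so that a colleague can take it with forceps. Do not touch, shift or lift any weight (finger marks falsify them), only push the lid without pinching it, and leave the things round the case where they are.

Things in the scene. Friction and masses are not known exactly. Their poses are not given: they have to be found in the camera images.
- case: Wooden case 190 mm long (its y), 84 wide (x), 62 high, fixed to the table; origin: centre of its underside, z up. Three wells on its y axis at y = -60, -14, +32 mm (34 mm across, floors at z = 16), one weight in each. Side walls 9 mm thick and the end wall at -y rise to z = 62 mm; between them a clear lid runs in grooves, out over the low +y end. Place and yaw vary.
- case_lid (a joint): Travel of the clear 4 mm lid along the case's +y: 0 m = shut, 0.145 m = fully open at its stop, where it sticks out 145 mm beyond the +y end and all wells are uncovered. Top of the sheet at case z = 58 mm. About 2.5 N of friction; the stop is only slightly cushioned: come to it slowly, over 30 N on the lid is ramming; stays where it is left; at the start up to 25 mm ajar.
- ledge (a point): Middle of the upright face of the aluminium finger ledge on the lid (moves with it): 52 mm wide along case x, from the sheet (case z = 58 mm) to z = 76 mm, this point at z = 67 mm, at case y = -55 mm when shut. The face looks to case -y: push it towards +y. On its -y side lie 30 mm of bare sheet, on its other side a ramp.
- weight_1: Largest check weight, grey metal with a knob, 30 mm across, 34 mm high, 200 g; origin at the centre of its underside, z up. Stands loosely in one of the wells (which one varies).
- weight_2: Middle-sized check weight, the one to point at: grey metal with a knob, 24 mm across, 28 mm high, 100 g; origin at the centre of its underside, z up, knob top 28 mm above it. Stands loosely in one of the wells (which one varies).
- weight_3: Smallest check weight, grey metal with a knob, 19 mm across, 22 mm high, 50 g; origin at the centre of its underside, z up. Stands loosely in one of the wells (which one varies).
- dose_cup: Clear dosing cup, 47 mm across, 32 mm high, on the table near the table's edge, to the right of the case and nearer the robot; origin at the centre of its underside. Bystander.
- jar_white: The sample jar with a white cap nearest the case, 56 mm across, 87 mm high, on the table to the left of the case; origin at the centre of its underside. Bystander.
- blade_unit: Black blade unit, 62 mm across, 51 mm high, on the table to the right of the case; origin at the centre of its underside. Bystander.

How it is judged:
On the way, in this order (a step that is already met when the one before it is completed fails the run):
1. the lid has been pushed open to within 10 mm of its stop (value of joint case_lid above 0.135 m), for 0.2 s.
2. the fingertips point straight down at the middle-sized weight, just above it, for 2.5 s (value of joint case_lid above 0.135 m and horizontal distance between the grasp point and weight_2 below 0.015 m and z of the grasp point in the frame of weight_2 between 0.042 and 0.095 m and (angle between the grasp point's own z axis and vertical below 0.35 rad or angle between the grasp point's own z axis and vertical above 2.79 rad)), for 2.5 s.
At the end, for the whole second after the job is handed in: The lid is within 10 mm of its open stop; the fingertips point down (within 20 degrees) at the middle-sized weight, within 15 mm of its axis and at most 45 mm above its knob, not touching; no weight has moved over 4 mm, nor cup, jar or blade unit over 10 mm (all of step 2 and distance of each of weight_1, weight_2, weight_3 from where it was at the start of the episode below 0.004 m and distance of each of dose_cup, jar_white, blade_unit from where it was at the start of the episode below 0.01 m).
It fails at once if a check weight was touched (contact force between any of the arm, the fingers and weight_1 above 0.2 N or contact force between any of the arm, the fingers and weight_2 above 0.2 N or contact force between any of the arm, the fingers and weight_3 above 0.2 N).
It fails at once if a check weight was shifted or lifted (distance of any of weight_1, weight_2, weight_3 from where it was at the start of the episode above 0.006 m).
It fails at once if the lid was rammed or pinched (more than 30 N on it) (contact force between the fingers and case_lid above 30 N).
It fails at once if a bystander was shifted (distance of any of dose_cup, jar_white, blade_unit from where it was at the start of the episode above 0.015 m).
It also fails if it takes over 46 s, if anything falls off the work surface, if the arm or the gripper's body presses on something with over 40 N, if the wrist force passes 120 N, or if a joint passes its speed limit or range.

ROBOT

A 6-joint arm with a two-finger parallel gripper is mounted at the origin on a cart in front of the work surface, level with it; the furniture and walls round the work are solid. World frame = base frame: x ahead of the robot, y to its left, z up, the work surface at z = 0. Lengths are in m, angles in rad, forces in N, time in s.
With the tool pointing down it reaches from about 0.325 to 0.775 m from the base axis. Payload 5.5 kg.
Tool frame: the origin (TCP) lies between the finger pads; the fingertips stand 8 mm ahead of it and the grasp point (between the pads) lies 11 mm behind it (tcp_to_tips is the distance from the TCP to the fingertips, in m); z points along the fingers, y is the line along which they close (so a half turn about z gives the same grasp; the last joint's range is limited). The gripper opens to 88 mm and grips with 3 to 60 N. Pads are 20 mm wide; open, the fingers measure 115 mm over their backs; the gripper's body (75 mm by 178 mm) begins 61 mm behind the grasp point.
Start: joints at [1.215, 0.091, 1.231, -0, 1.82, -0.057], TCP at [0.177, 0.573, 0.231] pointing down, gripper open.
Joint ranges: [-2.87, 2.87], [-0.86, 2.18], [0.17, 2.46], [-1.51, 4.65], [0.06, 2.69], [-2.65, 2.65]. Speed limits (rad/s): [2.57, 2.57, 3.01, 3.14, 3.14, 3.14].

INTERFACE

Orientations are given as a unit quaternion [w, x, y, z].
In Python, from bench import * gives the robot as it stands. Calls block until the motion is done:
- move_to(position, orientation): joint-space move of the TCP to a pose.
- move_l(position, speed=0.15, orientation=None): straight line of the TCP; orientation=None keeps the orientation; speed is the mean speed in m/s.
- movej(angles): joint-space move.
- gripper_open() and close(): open the fingers fully, or close them until they stop; the grip force is fixed at half the most.
- hold(seconds).
- inverse_kinematics(position, orientation): joint angles nearest the present ones, or None.
- state(): the state.
- get_image(name): name is "side" or "top"; returns a dict with "frame" (420x560x3 uint8, blue, green, red), "depth" (420x560 float32, m along the optical axis (not along the pixel's ray), 0 where there is no reading), "camera_matrix" (3x3 intrinsics, pixels), "view" (4x4, takes a point from world to camera coordinates). Camera axes: x right, y up, looking along -z (the intrinsics and any distortion apply to the point x, -y, -z); pixel columns grow to the right and rows downward; lengths in m; the calibration is good to about 2 mm. A picture is of the moment at which its call begins.
A pose or a line that the arm cannot do raises IKError and nothing moves.
- job_done(): hands the job in; it is judged then, once.
The state is a dict: "time": time; "joint_pos": joint angles; "dq": joint speeds; "joint_torque": joint torques, N m; "ee_pos": TCP position; "ee_rot": TCP orientation; "ft_force": force on the tool from outside, world axes, zero at the start; "moment": the same for the moment, N m; "finger_gap": finger opening in m; "finger_force": force on a finger pad.
Only numpy, scipy, OpenCV 4.12 (cv2) and the standard library are available. Lean on these libraries where they do the work, as an engineer would, in place of code of your own. Each camera call takes 0.05 s, during which the arm holds its last target. There are 200 camera calls.

## Working session

There is one attempt and no reset: what is moved stays moved. The work goes in short steps, each a Python script; the robot and the scene stay as the last script left them, time stands still between calls to the robot, and variables do not carry over. Pictures are saved under pics/ and viewed, at most 10 in all, crops included, and the job is handed in when it is done.

```bash
mkdir -p pics; python3 - <<'E'
from bench import *
import cv2,numpy as np,pickle
d={n:get_image(n) for n in("top","side")}
pickle.dump(d,open('d0.pkl','wb'))
for n in d: cv2.imwrite(f'pics/{n}0.png',d[n]["frame"]); print(n,d[n]["camera_matrix"].round(1).tolist(),d[n]["view"].round(3).tolist())
s=state();print(s)
E
```

```text
top [[530.3, 0.0, 277.2], [0.0, 530.3, 199.7], [0.0, 0.0, 1.0]] [[-0.027, -1.0, -0.015, 0.043], [0.989, -0.029, 0.146, -0.514], [-0.146, -0.011, 0.989, -1.489], [0.0, 0.0, 0.0, 1.0]]
side [[414.6, 0.0, 285.1], [0.0, 414.6, 207.1], [0.0, 0.0, 1.0]] [[0.92, -0.391, 0.011, -0.45], [0.238, 0.582, 0.778, -0.183], [-0.311, -0.713, 0.628, -0.906], [0.0, 0.0, 0.0, 1.0]]
{'time': 0.1, 'joint_pos': array([ 1.21527026e+00,  9.17673143e-02,  1.23173491e+00,  2.09208724e-05,
        1.81980878e+00, -5.66565717e-02]), 'dq': array([ 0.00073918, -0.00033872, -0.00189975,  0.00089827,  0.00113049,
       -0.00030707]), 'joint_torque': array([ 2.35157699e-03, -4.47857344e+01, -4.07572210e+01,  6.99389353e-02,
        2.83944671e-02, -1.19602923e-04]), 'ee_pos': array([0.1765476 , 0.573178  , 0.22964693]), 'ee_rot': array([-1.85743247e-04,  1.48876610e-01,  9.88855407e-01, -8.38918848e-04]), 'ft_force': array([-0.14941815, -0.7284804 ,  0.0289342 ]), 'moment': array([-0.00813868, -0.01608254,  0.0345841 ]), 'finger_force': 0.0, 'finger_gap': 0.0879460683384439}
```

View pics/top0.png

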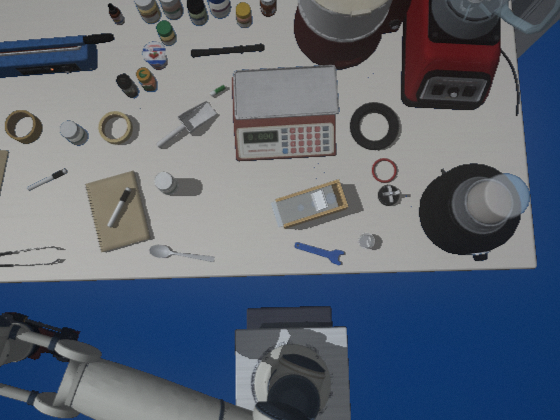

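View pics/side0.png

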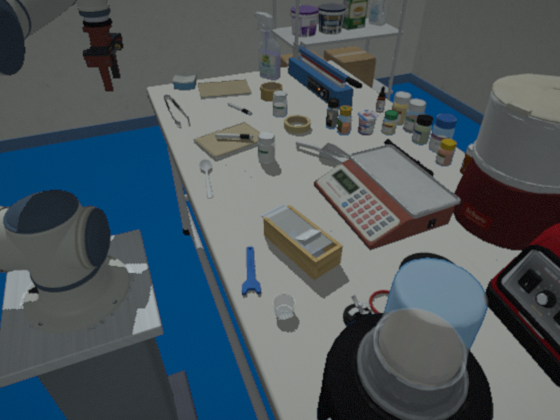

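The case is at about (312,203) in the top view and (302,240) in the side view. The wrench, cup (370,241) and blade unit (390,195) stand close to it. I'll zoom in on both views.

```bash
python3 - <<'E'
import cv2,pickle,numpy as np
d=pickle.load(open('d0.pkl','rb'))
a=cv2.resize(d['top']['frame'][170:240,265:357],None,fx=8,fy=8,interpolation=cv2.INTER_CUBIC)
b=cv2.resize(d['side']['frame'][195:280,255:350],None,fx=7,fy=7,interpolation=cv2.INTER_CUBIC)
cv2.imwrite('pics/c1.png',a);cv2.imwrite('pics/c2.png',b)
E
```

```text
(no output)
```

View pics/c1.png

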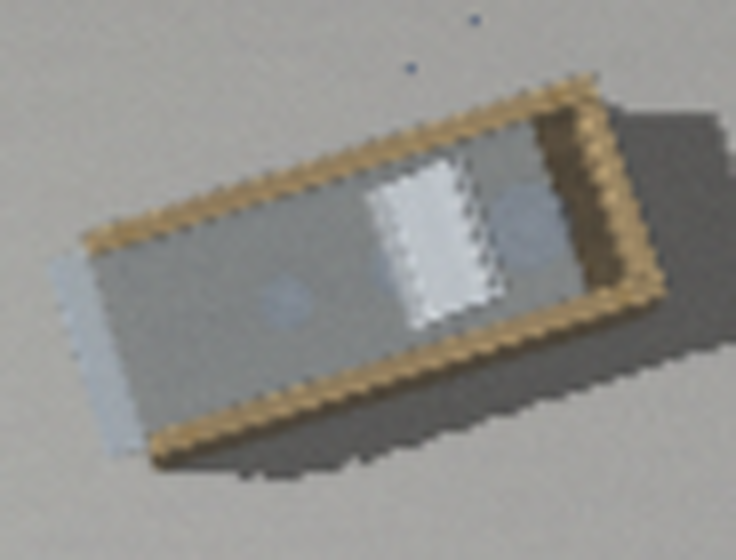

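View pics/c2.png

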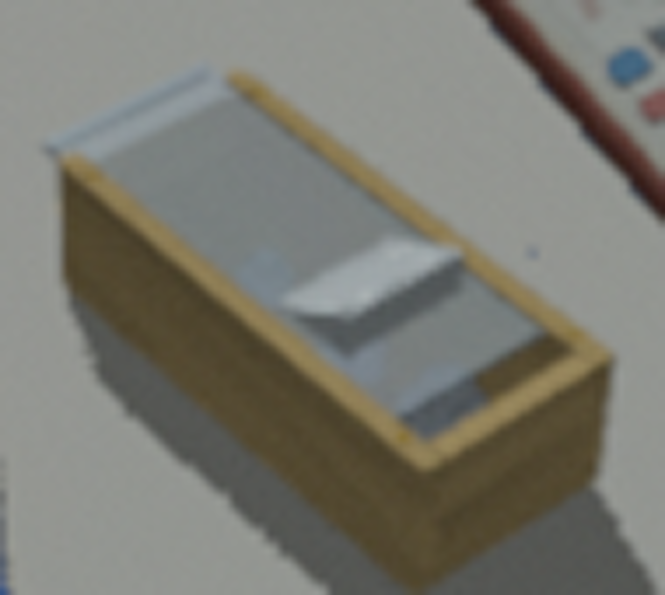

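```bash
cat > h.py <<'E'
import numpy as np
def ray(im,u,v,z):
    K=im["camera_matrix"];V=im["view"];R=V[:3,:3];t=V[:3,3]
    d=np.linalg.inv(K)@[u,v,1]; d=R.T@(d*[1,-1,-1]); c=-R.T@t
    return c+d*(z-c[2])/d[2]
def crop(u,v,k,u0,v0): return (u+.5)/k-.5+u0,(v+.5)/k-.5+v0
E
python3 - <<'E'
import pickle,numpy as np
from h import *
d=pickle.load(open('d0.pkl','rb'))
T=lambda u,v,z:ray(d['top'],*crop(u,v,8,265,170),z)[:2]
S=lambda u,v,z:ray(d['side'],*crop(u,v,7,255,195),z)[:2]
for n,f,P in(("top",T,[(82,238),(592,75),(665,295),(155,465)]),("side",S,[(238,70),(610,355),(425,472),(62,158)])):
    A,B,C,D=[f(*p,.062) for p in P]   # A +y far, B -y far, C -y near, D +y near
    ax=(A-B)+(D-C); ax/=np.linalg.norm(ax); c=(A+B+C+D)/4
    print(n,c.round(4),"len",[np.linalg.norm(q).round(4) for q in(A-B,D-C,A-D,B-C)],"yaw y-axis",np.arctan2(ax[1],ax[0]).round(4))
    x=np.array([ax[1],-ax[0]])
    L={"top":[((460,155),.076),((505,292),.076)],"side":[((465,262),.076),((345,320),.076),((355,355),.058)]}[n]
    for p,z in L: q=f(*p,z)-c; print(" ledge",(q@x).round(4),(q@ax).round(4))
    if n=="top":
        for p in((530,225),(287,300)): q=f(*p,.035)-c; print(" wt",(q@x).round(4),(q@ax).round(4))
t=d['top'];print("depth pts", t["depth"][160:245:12,300:330:10].round(3)[:3])
for n,(u,v,z) in dict(cup=(370,241,.03),blade=(390,195,.03),jar=(165,183,.087)).items(): print(n,ray(t,u,v,z).round(3))
E
```

```text
top [ 0.4989 -0.0673] len [np.float64(0.1905), np.float64(0.1898), np.float64(0.0847), np.float64(0.0827)] yaw y-axis 1.8598
 ledge 0.0268 -0.0402
 ledge -0.0241 -0.0395
 wt 0.0003 -0.0608
 wt 0.0018 0.031
side [ 0.4999 -0.0689] len [np.float64(0.1884), np.float64(0.1895), np.float64(0.0793), np.float64(0.0817)] yaw y-axis 1.8478
 ledge 0.0231 -0.0428
 ledge -0.0258 -0.0392
 ledge -0.0211 -0.0398
depth pts [[1.576 1.59  1.59 ]
 [1.582 1.574 1.577]
 [1.572 1.57  1.567]]
cup [ 0.389 -0.232  0.03 ]
blade [ 0.52  -0.297  0.03 ]
jar [0.564 0.342 0.087]
```

Both views agree: centre about (0.499, -0.068), long axis at 1.857 rad, ledge face at case y = -40 mm, so the lid is about 15 mm ajar. I'll close the fingers, come down behind the ledge and push slowly.

```bash
cat >> h.py <<'E'
from scipy.spatial.transform import Rotation as Ro
C=np.array([.4992,-.0678]); TH=1.857
AX=np.array([np.cos(TH),np.sin(TH)]); X=np.array([AX[1],-AX[0]])
def W(x,y,z): return np.array([*(C+x*X+y*AX),z])
def quat(s=1):
    x=np.array([*(s*AX),0]); z=np.array([0,0,-1.]); 
    q=Ro.from_matrix(np.c_[x,np.cross(z,x),z]).as_quat(); return np.r_[q[3],q[:3]]
E
python3 - <<'E'
from bench import *
from h import *
for s in(1,-1): print(s,[np.round(inverse_kinematics(W(0,y,.072),quat(s)),2) for y in(-.062,.08)])
s=min((1,-1),key=lambda s:abs(inverse_kinematics(W(0,-.062,.072),quat(s))[5])); print(s)
open('s.txt','w').write(str(s))
close()
move_to(W(0,-.062,.17),quat(s))
move_l(W(0,-.062,.072),.08)
st=state();print(st['time'],st['ee_pos'].round(4),W(0,-.062,.072).round(4),st['ft_force'].round(2),st['finger_gap'])
E
```

```text
1 [array([-0.31, -0.06,  1.67, -0.  ,  1.54, -0.59]), array([-0.05, -0.22,  1.81, -0.  ,  1.55, -0.34])]Traceback (most recent call last):
  File "<stdin>", line 3, in <module>
    return _wrapfunc(a, 'round', decimals=decimals, out=out)
    return _wrapit(obj, method, *args, **kwds)
    result = getattr(arr, method)(*args, **kwds)
TypeError: unsupported operand type(s) for *: 'NoneType' and 'float'
```

```bash
python3 - <<'E'
from bench import *
from h import *
close()
move_to(W(0,-.062,.17),quat())
move_l(W(0,-.062,.072),.08)
st=state();print(st['time'],st['ee_pos'].round(4),W(0,-.062,.072).round(4),st['ft_force'].round(2),st['finger_gap'])
f0=st['ft_force'][:2]@AX
y=-.062
while y<-.04:
    y+=.003; move_l(W(0,y,.072),.02)
    st=state(); f=st['ft_force']; print(round(y,3),((st['ee_pos'][:2]-C)@AX).round(4),(f[:2]@AX-f0).round(2),f[2].round(2),round(st['time'],1))
    if f[:2]@AX-f0<-12: break
import cv2
cv2.imwrite('pics/top1.png',cv2.resize(get_image('side')['frame'][150:300,220:400],None,fx=3,fy=3))
E
```

```text
5.5667 [ 0.5171 -0.1274  0.0728] [ 0.5167 -0.1273  0.072 ] [0.53 0.85 0.08] 0.00035458053892071796
-0.059 -0.0589 -0.86 -0.15 5.9
-0.056 -0.0558 -0.09 0.45 6.2
-0.053 -0.0529 -0.91 0.05 6.5
-0.05 -0.0501 -1.99 -0.51 6.8
-0.047 -0.0468 -2.23 -0.0 7.1
-0.044 -0.0437 -1.26 -0.7 7.4
-0.041 -0.0407 -2.31 0.02 7.7
-0.038 -0.0377 -1.71 -0.29 8.0
```

View pics/top1.png

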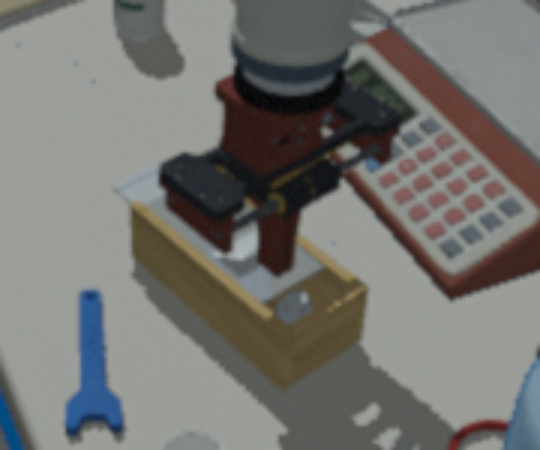

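The fingertips are behind the ledge, pushing at about 2 N, and the lid is moving. The largest weight is showing at the -y well, crop pixel (293,303). I'll push on towards the stop.

```bash
python3 - <<'E'
from bench import *
from h import *
def f(): s=state(); return s['ft_force'][:2]@AX
y=-.038
while y<.07-1e-6:
    y+=.027; move_l(W(0,y,.072),.03); print(round(y,3),f().round(2))
while y<.086:
    y+=.0015; move_l(W(0,y,.072),.015); g=f(); print(round(y,4),g.round(2))
    if g<-6: break
print(state()['time'],((state()['ee_pos'][:2]-C)@AX).round(4))
move_l(W(0,y-.015,.072),.05); move_l(W(0,y-.015,.13),.1)
move_l(W(0,.0,.2),.15); movej(state()['joint_pos']+[.5,0,0,0,0,0])
import cv2,pickle
d={n:get_image(n) for n in("top","side")};pickle.dump(d,open('d1.pkl','wb'))
a=cv2.resize(d['top']['frame'][170:240,235:357],(732,420),interpolation=cv2.INTER_CUBIC)
cv2.imwrite('pics/c3.png',a);print(state()['time'])
E
```

```text
-0.011 -0.37
0.016 0.55
0.043 -0.19
0.07 -0.19
0.0715 -1.62
0.073 -2.43
0.0745 -1.93
0.076 -2.34
0.0775 -5.74
0.079 -9.87
13.7167 0.077
16.7667
```

View pics/c3.png

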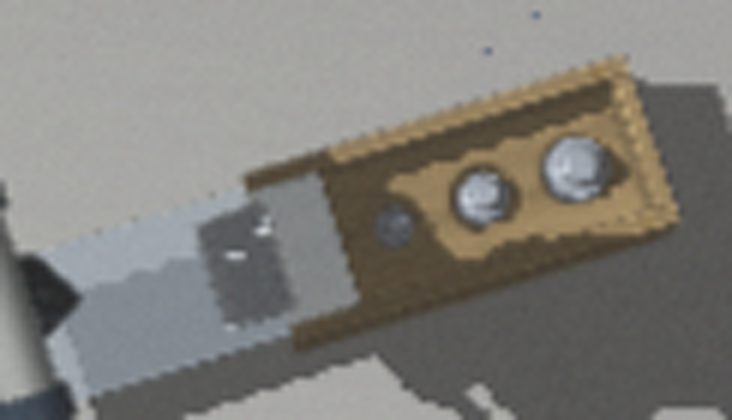

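The lid is open at its stop. The weights from right to left are large (577,167), middle (483,195) and small (395,225), so the middle-sized one stands in the centre well.

```bash
python3 - <<'E'
from bench import *
from h import *
import pickle
d=pickle.load(open('d1.pkl','rb'))
for p,z in(((577,167),.042),((483,195),.038),((395,225),.034),((268,200),.076),((298,300),.076)):
    q=ray(d['top'],*crop(*p,6,235,170),z)[:2]-C; print((q@X).round(4),(q@AX).round(4))
    if p[0]==483: w=q
P=.5*(w@X)+0, .5*(w@AX-.014)
assert abs(P[0])<.006 and abs(P[1]+.014)<.006
move_to(W(*P,.17),quat()); move_l(W(*P,.072),.06); hold(3.2)
s=state();print(P,s['ee_pos'].round(4),s['time'],s['ft_force'].round(2))
import cv2
cv2.imwrite('pics/f.png',cv2.resize(get_image('side')['frame'][150:300,200:380],None,fx=3,fy=3))
E
```

```text
0.0004 -0.0595
0.0019 -0.0128
0.0017 0.0315
0.0263 0.0871
-0.0227 0.0883
(np.float64(0.0009675089961921003), np.float64(-0.01342373404769001)) [ 0.5039 -0.0804  0.072 ] 22.7833 [ 0.24 -0.17 -0.46]
```

View pics/f.png

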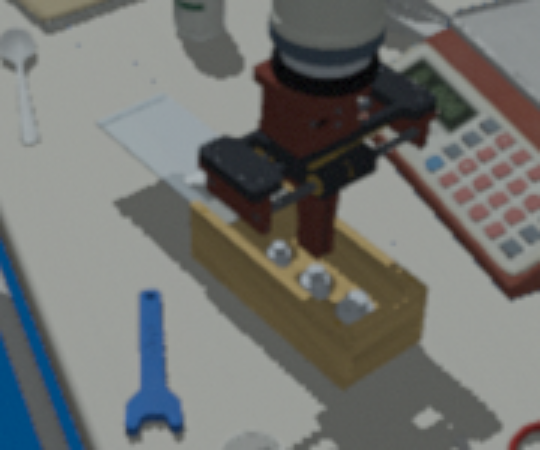

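The fingertips, around (318,250), sit just above the middle weight at (317,280), and the lid is still open. I'll hand the job in.

```bash
python3 -c "
from bench import *
print(job_done())"
```

```text
the job is handed in; nothing more can be done
None
```

I pushed the lid open to its stop and handed the job in at about 23 s, with the fingertips held about 2 cm above the middle-sized weight's knob; the wrist sensor showed no sign of touching a weight, but no pass/fail verdict came back.

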